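# Shut off the gas selector valve and lock it with its bolt

### The arm

A 7-joint arm with a two-finger parallel gripper is mounted at the origin on the work surface. World frame = base frame: x ahead of the robot, y to its left, z up, the work surface at z = 0. Lengths are in m, angles in rad, forces in N, time in s.
With the tool pointing down it reaches from about 0.425 to 0.95 m from the base axis. Payload 4.7 kg.
Tool frame: the origin (TCP) lies midway between the tips of the shut fingers; the grasp point (between the pads) lies 19 mm behind it; z points along the fingers, x is the direction in which the jaws open and shut, and the axes are right-handed (so a half turn about z gives the same grasp; the last joint's range is limited). The gripper opens to 85 mm and grips with 20 to 120 N. Pads are 22 mm wide; open, the fingers measure 114 mm over their backs; the gripper's body (76 mm by 85 mm) begins 54 mm behind the grasp point. The pads swing forward as they close: fully open they stand 13 mm farther back than shut.
Start: joints at [1.318, 0.469, -0.049, 1.532, 0.024, 1.141, -0.082], TCP at [0.15, -0.658, 0.231] pointing down, gripper open.
Joint ranges: [-2.59, 2.59], [-0.33, 1.99], [-1.39, 1.29], [0.1, 2.45], [-1.04, 4.18], [0.21, 1.99], [-2.66, 2.66]. Speed limits (rad/s): [2.57, 2.57, 3.14, 3.14, 3.14, 3.14, 3.14].

### API

Orientations are given as a unit quaternion [w, x, y, z].
In Python, from cell import arm gives the robot as it stands. The module is installed in compiled form; this text tells all that it offers.
- The arm moves only by the tool servo_tool, never from a script. Its argument "motion" is a list of rows, each an object of numbers: "dx", "dy", "dz": the shift along the tool's x, y, z in mm; "spin": the turn about the tool's z in rad; "hand": the finger opening in mm, from 0 to 85.4. In form: [{"dx": .., "dy": .., "dz": .., "spin": .., "hand": ..}, ...]. A call has 1 to 12 rows; each row shifts and turns the commanded pose from where the row before left it, along the tool's axes as they then stand; what a row does not reach is not made up. A row lasts 1/12 s, in which the tool goes at most 41.7 mm and 7.16 degrees, less where a joint would pass 70% of its speed; a pose out of reach is approached as far as the arm can. A call with a gripper value outside its range is refused whole. The fingers move at their own pace and stop on an object; "squeeze" is the grip in N (left out, the last holds). Time passes only in rows, so rows that do not move let the fingers close. It gives the time, the measured TCP pose, the force and the opening at its end, in the units of the state.
- arm.read_state(): the state, without advancing time (a new reading comes with each control period).
- arm.get_image(name): name is "scene" or "top" or "wrist"; returns the picture (384x512x3 uint8, red, green, blue); there is no depth.
- arm.camera_info(name): a dict with "fx", "fy", "cx", "cy" (pixels), "R" (3x3) and "t" (3): a world point X has camera coordinates R X + t. Camera axes: x right, y down, z forward; pixel columns grow to the right and rows downward; lengths in m; the calibration is good to about 2 mm. A picture is of the moment at which its call begins: read the wrist's pose just before it. camera_info takes no time and is no camera call; for the wrist camera it gives the pose at the moment of the call.
- arm.job_done(): hands the job in, once; it reports no verdict.
The state is a dict: "clock": time; "joints": joint angles; "qvel": joint speeds; "joint_torque": joint torques, N m; "tool_pos": TCP position; "eef_rot": TCP orientation; "ft_force": force on the tool from outside, world axes, zero at the start; "ft_torque": the same for the moment, N m; "finger_gap": finger opening in m.
Only numpy, scipy, OpenCV 4.12 (cv2) and the standard library are available. Lean on these libraries where they do the work, as an engineer would, in place of code of your own. Each camera call takes 0.05 s, during which the arm holds its last target. There are 200 camera calls.

### The job

Shut off the three-way gas valve and lock it: push the lever round until the slot in the disc lies under the locking bolt (lever pointing straight away from the bolt), then press the bolt's head down until the bolt has gone through the disc and is fully home. Push only, from one side or from above, never with the lever or the head between the fingers, and leave the bottles, vials and tools around it where they are.

Things in the scene. Friction and masses are not known exactly. Their poses are not given: they have to be found in the camera images.
- stem (a point): Point on the valve's vertical stem axis, level with the disc's upper face (113 mm above the bench). Frame fixed to the station, not turning: z up, +x from stem to locking bolt, -x where the lever points when off. The station is screwed down: steel foot plate, ball valve, pipes to both sides and a grey service box (108 mm high) from 105 mm behind the stem.
- disc (a joint): Angle (rad) of slotted disc and lever, counter-clockwise from above. 0: off, slot right under the bolt; lever, stem and bolt in one line. Starts at 0.55 to 1.15 (lever swung to the right seen from the robot): turn it clockwise. No stop or click at 0, turns on to -1.45. Stiff (0.35 N m, 3 N at the grip), stays where left. The bolt passes within 0.10 of 0.
- lever_grip (a point): Centre of the lever's black grip sleeve, 117 mm from the stem axis, 119 mm above the bench; turns with the disc. Sleeve 90 mm long, 24 mm wide, 20 mm high (109 to 129 mm above the bench); free space round and below it down to the bench or foot plate (8 mm). x axis along the lever towards the stem, y across it, z up.
- slot (a point): Middle of the slot in the disc, 43 mm from the stem axis on the side opposite the lever, level with the disc's upper face; turns with the disc. The disc is a steel plate 110 mm across, 8 mm thick; the slot is 24 mm wide, open at the rim, 23 mm deep.
- bolt (a joint): How far the locking bolt is pushed down, m: 0 up (as at the start, goes no higher), 0.024 fully home. A 14 x 14 mm steel bar, 44 mm beyond the stem axis, in an aluminium guide (top 155 mm above the bench). Up, its tip is 4 mm over the disc; home, it is through the slot. Slides stiffly (5 N), stays where left. With the slot elsewhere the disc stops it after 4 mm.
- bolt_head (a point): Centre of the upper face of the bolt's round steel head (36 mm across, 12 mm thick): 192.5 mm above the bench with the bolt up, 168.5 mm when home. Moves with the bolt.
- vial_a: Bystander, loose, to be left alone: small capped amber sample vial, 23 mm across, 46 mm tall, standing on the foot plate of the valve station, to the left of the valve (seen from the robot). Origin at the centre of its underside.
- vial_b: Bystander, loose, to be left alone: the same kind of vial, on the foot plate to the right of the valve. Origin at the centre of its underside.
- spanner: Bystander, loose, to be left alone: open-ended spanner, 150 mm long, lying flat on the bench between the robot and the valve station, under 15 mm high. Origin at the centre of its underside.
- reagent: Bystander, loose, to be left alone: amber reagent bottle with a blue cap, 70 mm across, about 145 mm tall, standing on the bench to the left of the station. Origin at the centre of its underside.
- jar: Bystander, loose, to be left alone: white screw-top jar, 60 mm across, 65 mm tall, on the bench to the right of the station. Origin at the centre of its underside.
- beaker: Bystander, loose, to be left alone: glass beaker, 72 mm across, 85 mm tall, on the bench to the left of the station, nearer the robot than the reagent bottle. Origin at the centre of its underside.
- driver: Bystander, loose, to be left alone: screwdriver, 170 mm long, lying on the bench to the right of the robot's working area, under 35 mm high. Origin at the centre of its underside.

How it is judged:
By the outcome, as a careful person would: the job done as asked, in the order asked, and still so for the second after the job is handed in, with the robot touching nothing.
It also fails if it takes over 45 s, if anything falls off the work surface, if the arm or the gripper's body presses on something with over 40 N, if the wrist force passes 120 N, or if a joint passes its speed limit or range.

## Working session

There is one attempt and no reset: what is moved stays moved. The work goes in short steps, Python scripts to look and compute and a tool call to move; the robot and the scene stay as the last step left them, time stands still between calls to the robot, and variables do not carry over. Pictures are saved under pics/ and viewed, about 8 in all and at most 12, crops included, and the job is handed in when it is done.

Besides the shell and the picture viewer there is one more tool, called after "Emit:" as a command line: name --argument value ..., lists and objects as JSON in quotes. servo_tool: Moves the arm, as the interface text tells. Its arguments: {"type":"object","properties":{"motion":{"type":"array"},"squeeze":{"type":"number"}},"required":["motion"]}

```bash
mkdir -p pics
python3 - <<'E'
from cell import arm
import cv2
s=arm.read_state();print(s['clock'],s['tool_pos'],s['eef_rot'],s['finger_gap'])
for n in ('scene','top'):
    im=arm.get_image(n);cv2.imwrite(f'pics/{n}0.png',im[:,:,::-1])
    c=arm.camera_info(n);print(n,c)
E
```

```text
0.0 [ 0.14968017 -0.65757958  0.23022387] [-6.06643417e-04  7.81659276e-01 -6.23704869e-01 -8.03163060e-04] 0.0854204760172938
scene {'fx': 362.7361153652019, 'fy': 362.7361153652019, 'cx': 258.82862391025685, 'cy': 194.50779104103802, 'R': array([[-0.05394738,  0.99844343, -0.01415604],
       [ 0.78034166,  0.03330928, -0.62446568],
       [-0.62302213, -0.04473484, -0.78092395]]), 't': array([ 0.05545442, -0.39561371,  1.43880987])}
top {'fx': 351.72735325674597, 'fy': 351.72735325674597, 'cx': 255.93898816886974, 'cy': 190.82593728529406, 'R': array([[ 1.26835934e-03, -9.99999140e-01,  3.33966289e-04],
       [-9.78624216e-01, -1.30992927e-03, -2.05652444e-01],
       [ 2.05652705e-01, -6.59863007e-05, -9.78625036e-01]]), 't': array([-0.00681642,  0.63428468,  0.8866518 ])}
```

View pics/top0.png

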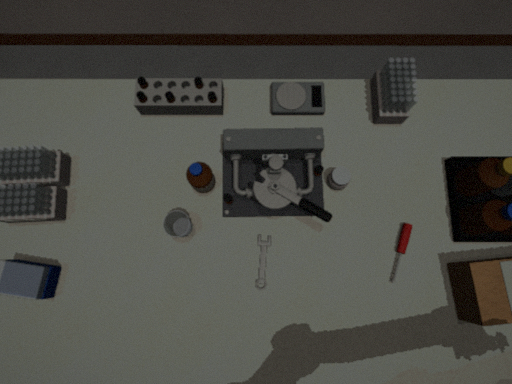

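View pics/scene0.png

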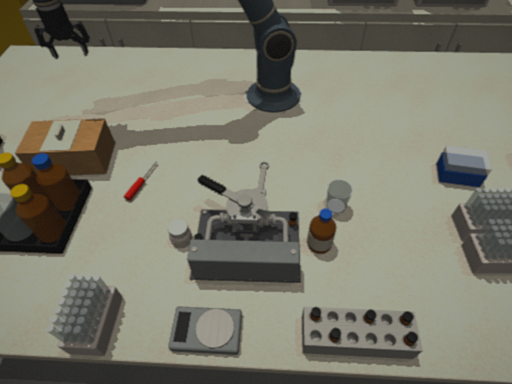

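The top view shows the disc at about (273,187), the bolt head near (276,160) and the lever grip near (315,210), pointing to the robot's right. The vials are at about (228,198) and (318,170). Next I'll zoom in to measure.

```bash
cat > h.py <<'E'
from cell import arm
import numpy as np, cv2
def ray(c,u,v,z):
    R=np.array(c['R']);t=np.array(c['t']);o=-R.T@t
    d=R.T@np.array([(u-c['cx'])/c['fx'],(v-c['cy'])/c['fy'],1]);return o+d*(z-o[2])/d[2]
def proj(c,X):
    p=np.array(c['R'])@X+c['t'];return c['cx']+c['fx']*p[0]/p[2],c['cy']+c['fy']*p[1]/p[2]
def crop(im,x0,x1,y0,y1,k,name):
    cv2.imwrite('pics/'+name,np.clip(cv2.resize(im[y0:y1,x0:x1,::-1],None,fx=k,fy=k,interpolation=cv2.INTER_CUBIC)*1.6,0,255))
E
python3 - <<'E'
from h import *
im=cv2.imread('pics/top0.png')[:,:,::-1];c=arm.camera_info('top')
crop(im,215,345,120,225,6,'topcrop.png')
g=im.max(2);m=(g<38).astype(np.uint8)
n,l,st,ce=cv2.connectedComponentsWithStats(m[120:235,215:345])
for i in range(1,n):
    if st[i,4]>15: 
        u,v=ce[i]+[215,120];print(st[i],u,v,ray(c,u,v,.119))
for n,u,v,z in (('disc',273,187,.113),('head',276,160,.1925)):print(n,ray(c,u,v,z))
E
```

```text
[   8   29  100   41 1700] 273.2370588235294 163.24470588235295 [ 0.69639121 -0.05081543  0.119     ]
[112  57   7  12  21] 328.6666666666667 182.61904761904762 [ 0.64491595 -0.19264103  0.119     ]
[   8   70  109   32 1044] 284.4818007662835 206.4214559386973 [ 0.58290885 -0.07826753  0.119     ]
disc [ 0.6345363  -0.04994805  0.113     ]
head [ 0.68286914 -0.05372211  0.1925    ][ WARN:0@0.078] global loadsave.cpp:1063 imwrite_ Unsupported depth image for selected encoder is fallbacked to CV_8U.
```

View pics/topcrop.png

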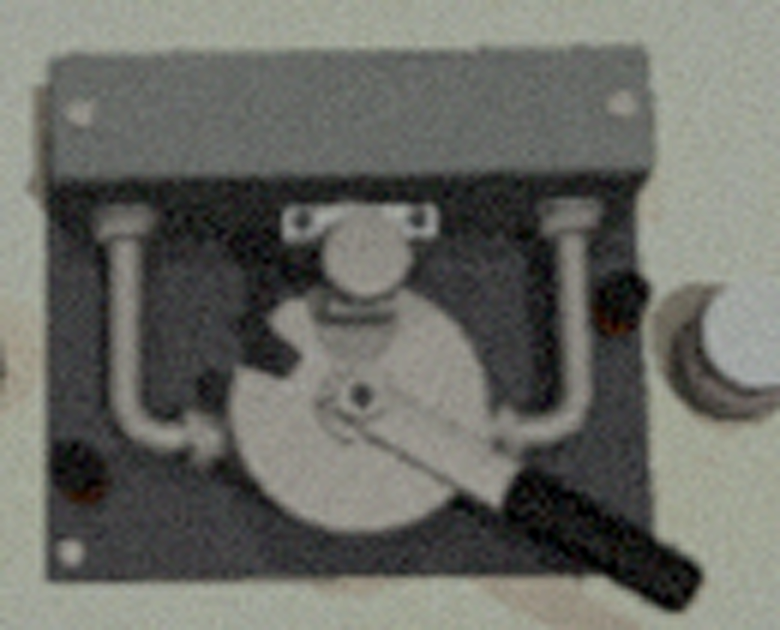

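The crop shows the disc centre at about crop (360,402), the head at (367,252), the grip centre at (602,540), the slot mouth at (265,350) and the vials at (78,470) and (620,300).

Run:
```python
from h import *
c=arm.camera_info('top')
P=lambda a,b,z:ray(c,215+a/6,120+b/6,z)
S=P(360,402,.113);H=P(367,252,.1925);G=P(602,540,.124);sl=P(275,352,.113)
print(S,H,G,sl)
a=np.arctan2(*(H-S)[1::-1]);g=np.arctan2(*-(G-S)[1::-1]);b=np.arctan2(*(sl-S)[1::-1])
e=P(645,45,.108)-P(50,52,.108);yb=np.arctan2(e[0],-e[1])*-1
e2=P(628,175,.108)-P(50,180,.108)
print('HS',np.linalg.norm((H-S)[:2]),'GS',np.linalg.norm((G-S)[:2]),'yaw',a,'boxyaw',e,e2,'lever',g,'slot',b)
print('vials',P(78,470,.05),P(620,300,.05))
# lever sides
for q in ((515,475),(700,575),(500,512),(680,610)): print(P(*q,.119))
# scene cross-check
cs=arm.camera_info('scene')
for X in (S,H,G): print(proj(cs,X))
from scipy.spatial.transform import Rotation as R
s=arm.read_state();q=s['eef_rot'];print(R.from_quat([*q[1:],q[0]]).as_matrix().round(3))
im=cv2.imread('pics/scene0.png')[:,:,::-1]
crop(im,185,315,160,265,6,'scenecrop.png')
```

```text
[ 0.63454322 -0.05510307  0.113     ] [ 0.67791099 -0.05406718  0.1925    ] [ 0.5730922 -0.1551846  0.124    ] [ 0.65660263 -0.01862401  0.113     ]
HS 0.04338013428375635 GS 0.11744165608611783 yaw 0.023881533726154043 boxyaw [ 3.70175159e-03 -2.66476068e-01 -1.11022302e-16] [ 0.00266746 -0.25544291  0.        ] lever 1.0201392704203718 slot 1.0269176868110121
vials [0.61650111 0.07059612 0.05      ] [ 0.69723431 -0.17996049  0.05      ]
[ 0.60163139 -0.12011464  0.119     ]
[ 0.55908486 -0.19665017  0.119     ]
[ 0.58574491 -0.11338708  0.119     ]
[ 0.5443432  -0.18765581  0.119     ]
(np.float64(245.42265104627518), np.float64(204.78986521811834))
(np.float64(243.03149301795645), np.float64(199.25960258700394))
(np.float64(210.49610457137618), np.float64(183.1675550180366))
[[ 0.222 -0.975 -0.   ]
 [-0.975 -0.222  0.002]
 [-0.002  0.    -1.   ]][ WARN:0@0.076] global loadsave.cpp:1063 imwrite_ Unsupported depth image for selected encoder is fallbacked to CV_8U.
```

View pics/scenecrop.png

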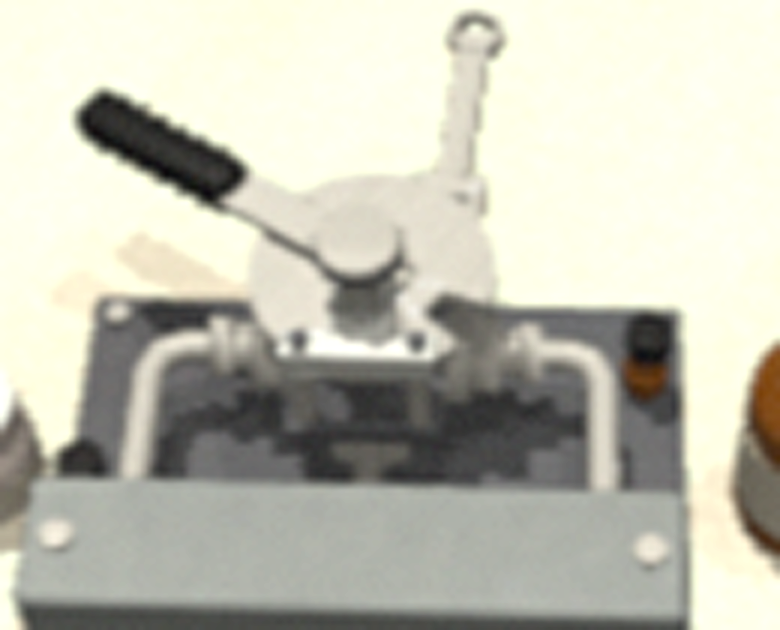

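Scene crop: head at crop (358,240) and grip at (160,145), which is within about 3 mm of what I projected from the top view. The head is 43.4 mm from the stem, against 44 mm given. The grip is 117.4 mm from it, against 117 mm given. The disc angle is about 1.0. Now I'll shut the fingers and turn the tool so its -y side pushes the lever.

Emit:
servo_tool --motion '[{"spin": -0.12, "hand": 0}, {"spin": -0.12, "hand": 0}, {"spin": -0.12, "hand": 0}, {"spin": -0.12, "hand": 0}, {"spin": -0.12, "hand": 0}, {"spin": -0.12, "hand": 0}, {"spin": -0.12, "hand": 0}, {"spin": -0.12, "hand": 0}, {"spin": -0.12, "hand": 0}, {"spin": -0.12, "hand": 0}, {"spin": -0.12, "hand": 0}, {"spin": -0.12, "hand": 0}]' --squeeze 40

```text
validation failed for argument at $.mo...
```

Emit:
servo_tool --motion '[{"spin": -0.12, "hand": 0}, {"spin": -0.12, "hand": 0}, {"spin": -0.12, "hand": 0}, {"spin": -0.12, "hand": 0}, {"spin": -0.12, "hand": 0}, {"spin": -0.12, "hand": 0}, {"spin": -0.12, "hand": 0}, {"spin": -0.06, "hand": 0}, {"hand": 0}]'

```text
validation failed for argument at $.mo...
```

```bash
cat >> h.py <<'E'
from scipy.spatial.transform import Rotation as Rn
S=np.array([.6345,-.0551]);YAW=.015
def st():
    s=arm.read_state();q=s['eef_rot'];M=Rn.from_quat([*q[1:],q[0]]).as_matrix()
    print('t',s['clock'],'p',s['tool_pos'].round(4),'yaz',np.arctan2(M[1,1],M[0,1]).round(3),'F',np.round(s['ft_force'],1),'gap',round(s['finger_gap'],4),'j',np.round(s['joints'],2));return s,M
def to(x,y,z):
    s,M=st();print('delta tool mm',(1e3*M.T@(np.array([x,y,z])-s['tool_pos'])).round(1))
def lev(th,r,off):  # point at lever angle th, radius r, off on the pushing side
    a=th+YAW;return S+r*np.array([-np.cos(a),-np.sin(a)])+off*np.array([np.sin(a),-np.cos(a)])
E
python3 - <<'E'
from h import *
p=lev(1.0,.117,.06);print(p,lev(1,.117,.024));to(*p,.231);to(*p,.108)
E
```

```text
[ 0.6237373  -0.18614642] [ 0.593156  -0.1671521]
t 0.1 p [ 0.1497 -0.6577  0.2304] yaz -2.918 F [ 0.2 -0.2  0.2] gap 0.0851 j [ 1.32  0.47 -0.05  1.53  0.02  1.14 -0.08]
delta tool mm [-3.546e+02 -5.669e+02 -1.000e-01]
t 0.1 p [ 0.1497 -0.6577  0.2304] yaz -2.918 F [ 0.2 -0.2  0.2] gap 0.0851 j [ 1.32  0.47 -0.05  1.53  0.02  1.14 -0.08]
delta tool mm [-354.4 -566.9  122.9]
```

The move was refused, probably because each row needs every key.

Emit:
servo_tool --motion '[{"dx": 0, "dy": 0, "dz": 0, "spin": -0.12, "hand": 0}, {"dx": 0, "dy": 0, "dz": 0, "spin": -0.12, "hand": 0}, {"dx": 0, "dy": 0, "dz": 0, "spin": -0.12, "hand": 0}, {"dx": 0, "dy": 0, "dz": 0, "spin": -0.12, "hand": 0}, {"dx": 0, "dy": 0, "dz": 0, "spin": -0.12, "hand": 0}, {"dx": 0, "dy": 0, "dz": 0, "spin": -0.12, "hand": 0}, {"dx": 0, "dy": 0, "dz": 0, "spin": -0.12, "hand": 0}, {"dx": 0, "dy": 0, "dz": 0, "spin": -0.12, "hand": 0}, {"dx": 0, "dy": 0, "dz": 0, "spin": -0.12, "hand": 0}, {"dx": 0, "dy": 0, "dz": 0, "spin": -0.12, "hand": 0}]' --squeeze 40

```text
clock: 0.93
tool_pos: [0.1497, -0.6579, 0.2307]
eef_rot: [-0.001, 0.998, -0.07, -0.0]
ft_force: [-0.2, 0.7, -0.0]
finger_gap: 0.0002
```

Emit:
servo_tool --motion '[{"dx": 0, "dy": 0, "dz": 0, "spin": -0.12, "hand": 0}, {"dx": 0, "dy": 0, "dz": 0, "spin": -0.12, "hand": 0}, {"dx": 0, "dy": 0, "dz": 0, "spin": -0.12, "hand": 0}, {"dx": 0, "dy": 0, "dz": 0, "spin": -0.12, "hand": 0}, {"dx": 0, "dy": 0, "dz": 0, "spin": -0.12, "hand": 0}, {"dx": 0, "dy": 0, "dz": 0, "spin": -0.12, "hand": 0}, {"dx": 0, "dy": 0, "dz": 0, "spin": -0.12, "hand": 0}, {"dx": 0, "dy": 0, "dz": 0, "spin": -0.12, "hand": 0}, {"dx": 0, "dy": 0, "dz": 0, "spin": -0.12, "hand": 0}, {"dx": 0, "dy": 0, "dz": 0, "spin": -0.06, "hand": 0}, {"dx": 0, "dy": 0, "dz": 0, "spin": 0, "hand": 0}]'

```text
clock: 1.85
tool_pos: [0.1495, -0.6579, 0.2306]
eef_rot: [-0.001, 0.879, 0.477, 0.0]
ft_force: [-0.8, 0.4, -0.5]
finger_gap: -0.0002
```

Run:
```python
from h import *
p=lev(1.0,.117,.06);to(*p,.231)
```

```text
t 1.85 p [ 0.1495 -0.6579  0.2306] yaz -0.577 F [-0.8  0.4 -0.5] gap -0.0002 j [ 1.66  0.53 -0.56  1.51  0.29  1.19  2.05]
delta tool mm [6.541e+02 1.400e+02 2.000e-01]
```

Emit:
servo_tool --motion '[{"dx": 15, "dy": 4, "dz": 0, "spin": 0, "hand": 0}, {"dx": 30, "dy": 6, "dz": 0, "spin": 0, "hand": 0}, {"dx": 30, "dy": 6, "dz": 0, "spin": 0, "hand": 0}, {"dx": 30, "dy": 6, "dz": 0, "spin": 0, "hand": 0}, {"dx": 30, "dy": 6, "dz": 0, "spin": 0, "hand": 0}, {"dx": 30, "dy": 6, "dz": 0, "spin": 0, "hand": 0}, {"dx": 30, "dy": 6, "dz": 0, "spin": 0, "hand": 0}, {"dx": 30, "dy": 6, "dz": 0, "spin": 0, "hand": 0}, {"dx": 30, "dy": 6, "dz": 0, "spin": 0, "hand": 0}, {"dx": 30, "dy": 6, "dz": 0, "spin": 0, "hand": 0}, {"dx": 30, "dy": 6, "dz": 0, "spin": 0, "hand": 0}, {"dx": 30, "dy": 6, "dz": 0, "spin": 0, "hand": 0}]'

```text
clock: 2.85
tool_pos: [0.3981, -0.4048, 0.2314]
eef_rot: [-0.0, 0.879, 0.476, -0.0]
ft_force: [-0.2, -1.3, 0.9]
finger_gap: -0.0003
```

Emit:
servo_tool --motion '[{"dx": 30, "dy": 7, "dz": 0, "spin": 0, "hand": 0}, {"dx": 30, "dy": 7, "dz": 0, "spin": 0, "hand": 0}, {"dx": 30, "dy": 7, "dz": 0, "spin": 0, "hand": 0}, {"dx": 30, "dy": 7, "dz": 0, "spin": 0, "hand": 0}, {"dx": 30, "dy": 7, "dz": 0, "spin": 0, "hand": 0}, {"dx": 30, "dy": 7, "dz": 0, "spin": 0, "hand": 0}, {"dx": 30, "dy": 7, "dz": 0, "spin": 0, "hand": 0}, {"dx": 30, "dy": 7, "dz": 0, "spin": 0, "hand": 0}, {"dx": 30, "dy": 7, "dz": 0, "spin": 0, "hand": 0}, {"dx": 15, "dy": 6, "dz": 0, "spin": 0, "hand": 0}, {"dx": 0, "dy": 0, "dz": 0, "spin": 0, "hand": 0}, {"dx": 0, "dy": 0, "dz": 0, "spin": 0, "hand": 0}]'

```text
clock: 3.85
tool_pos: [0.6105, -0.2042, 0.2311]
eef_rot: [-0.0, 0.879, 0.477, -0.0]
ft_force: [-0.6, -1.3, -0.1]
finger_gap: 0.0001
```

```bash
python3 - <<'E' 2>/dev/null
from h import *
p=lev(1.0,.117,.06);to(*p,.108)
im=arm.get_image('wrist');cv2.imwrite('pics/w1.png',np.clip(im[:,:,::-1]*1.6,0,255).astype(np.uint8))
E
```

```text
t 3.85 p [ 0.6105 -0.2042  0.2311] yaz -0.576 F [-0.6 -1.3 -0.1] gap 0.0001 j [ 0.74  0.51 -0.7   1.58  0.35  1.18  0.97]
delta tool mm [ 22.3   1.4 123.1]
```

View pics/w1.png

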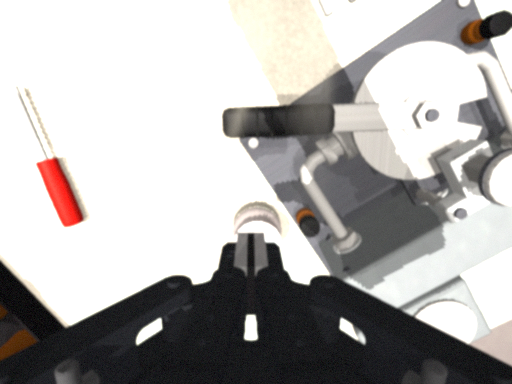

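The wrist view shows the lever grip at about (278,120), parallel to the jaw axis. The jar is at (258,215), below the fingertips, and the vial at (308,222). I'll lower beside the grip.

Run:
```python
from h import *
c=arm.camera_info('wrist')
for q in ((278,120),(432,115),(497,178)):
  print([ray(c,*q,z).round(4) for z in (.119,.129,.113,.1925)])
```

```text
[array([ 0.5718, -0.1547,  0.119 ]), array([ 0.5709, -0.1552,  0.129 ]), array([ 0.5722, -0.1544,  0.113 ]), array([ 0.5657, -0.1583,  0.1925])]
[array([ 0.6362, -0.0487,  0.119 ]), array([ 0.6328, -0.0534,  0.129 ]), array([ 0.6382, -0.0459,  0.113 ]), array([ 0.6116, -0.0829,  0.1925])]
[array([ 0.7146, -0.0236,  0.119 ]), array([ 0.7082, -0.0292,  0.129 ]), array([ 0.7185, -0.0202,  0.113 ]), array([ 0.6674, -0.0651,  0.1925])]
```

Emit:
servo_tool --motion '[{"dx": 11, "dy": 0, "dz": 0, "spin": 0, "hand": 0}, {"dx": 11, "dy": 0, "dz": 10, "spin": 0, "hand": 0}, {"dx": 0, "dy": 0, "dz": 20, "spin": 0, "hand": 0}, {"dx": 0, "dy": 0, "dz": 20, "spin": 0, "hand": 0}, {"dx": 0, "dy": 0, "dz": 20, "spin": 0, "hand": 0}, {"dx": 0, "dy": 0, "dz": 20, "spin": 0, "hand": 0}, {"dx": 0, "dy": 0, "dz": 20, "spin": 0, "hand": 0}, {"dx": 0, "dy": 0, "dz": 10, "spin": 0, "hand": 0}, {"dx": 0, "dy": 0, "dz": 7, "spin": 0, "hand": 0}, {"dx": 0, "dy": 0, "dz": 0, "spin": 0, "hand": 0}, {"dx": 0, "dy": 0, "dz": 0, "spin": 0, "hand": 0}]'

```text
clock: 4.82
tool_pos: [0.6228, -0.1878, 0.1047]
eef_rot: [0.0, 0.879, 0.476, 0.0]
ft_force: [-0.7, -0.0, 0.0]
finger_gap: -0.0003
```

Emit:
servo_tool --motion '[{"dx": 0, "dy": -10, "dz": 0, "spin": 0, "hand": 0}, {"dx": 0, "dy": -10, "dz": 0, "spin": 0, "hand": 0}, {"dx": 0, "dy": -8, "dz": 0, "spin": 0, "hand": 0}, {"dx": 0, "dy": -5, "dz": 0, "spin": 0, "hand": 0}, {"dx": 0, "dy": -3, "dz": 0, "spin": 0, "hand": 0}, {"dx": 0, "dy": -2, "dz": 0, "spin": 0, "hand": 0}, {"dx": 0, "dy": 0, "dz": 0, "spin": 0, "hand": 0}]'

```text
clock: 5.4
tool_pos: [0.591, -0.1674, 0.1049]
eef_rot: [0.001, 0.879, 0.476, 0.001]
ft_force: [1.3, -0.7, 0.0]
finger_gap: 0.0001
```

Emit:
servo_tool --motion '[{"dx": -1.2, "dy": -7, "dz": 0, "spin": 0.06, "hand": 0}, {"dx": -1.2, "dy": -7, "dz": 0, "spin": 0.06, "hand": 0}, {"dx": -1.2, "dy": -7, "dz": 0, "spin": 0.06, "hand": 0}, {"dx": -1.2, "dy": -7, "dz": 0, "spin": 0.06, "hand": 0}]'

```text
clock: 5.73
tool_pos: [0.5668, -0.1556, 0.1048]
eef_rot: [0.002, 0.931, 0.366, 0.001]
ft_force: [2.7, -3.3, -0.1]
finger_gap: 0.0
```

```bash
cat >> h.py <<'E'
def rel():
    s,M=st();d=M.T@np.array([*(S-s['tool_pos'][:2]),0]);print('stem in tool frame mm',(1e3*d[:2]).round(1),'theta if aligned',round(-M_az(M)-YAW+0,3))
def M_az(M): return -np.arctan2(M[1,0],M[0,0])
E
python3 -c "
from h import *
rel()"
```

```text
t 5.7333 p [ 0.5668 -0.1556  0.1048] yaz -0.822 F [ 2.7 -3.3 -0.1] gap 0.0 j [ 0.64  0.54 -0.6   1.84  0.39  0.88  0.6 ]
stem in tool frame mm [118.  -27.6] theta if aligned 0.734
```

Contact is made, with about 4 N on the tool. I'll carry on along the arc.

Emit:
servo_tool --motion '[{"dx": -1.4, "dy": -7, "dz": 0, "spin": 0.06, "hand": 0}, {"dx": -1.4, "dy": -7, "dz": 0, "spin": 0.06, "hand": 0}, {"dx": -1.4, "dy": -7, "dz": 0, "spin": 0.06, "hand": 0}, {"dx": -1.4, "dy": -7, "dz": 0, "spin": 0.06, "hand": 0}, {"dx": -1.4, "dy": -7, "dz": 0, "spin": 0.06, "hand": 0}, {"dx": -1.4, "dy": -7, "dz": 0, "spin": 0.06, "hand": 0}, {"dx": -1.4, "dy": -7, "dz": 0, "spin": 0.06, "hand": 0}, {"dx": -1.4, "dy": -7, "dz": 0, "spin": 0.06, "hand": 0}, {"dx": -1.4, "dy": -7, "dz": 0, "spin": 0.06, "hand": 0}, {"dx": 0, "dy": 0, "dz": 0, "spin": 0, "hand": 0}]'

```text
clock: 6.57
tool_pos: [0.5236, -0.1058, 0.1046]
eef_rot: [0.001, 0.994, 0.106, -0.001]
ft_force: [-0.7, -2.0, 1.1]
finger_gap: -0.0001
```

```bash
python3 - <<'E' 2>/dev/null
from h import *
rel()
im=arm.get_image('wrist');cv2.imwrite('pics/w2.png',np.clip(im[:,:,::-1]*1.6,0,255).astype(np.uint8))
im=arm.get_image('top');cv2.imwrite('pics/top2.png',im[:,:,::-1])
E
```

```text
t 6.5667 p [ 0.5236 -0.1058  0.1046] yaz -1.358 F [-0.7 -2.   1.1] gap -0.0001 j [ 0.51  0.44 -0.5   1.97  0.29  0.8   0.06]
stem in tool frame mm [119.1 -26.2] theta if aligned 0.197
```

View pics/w2.png

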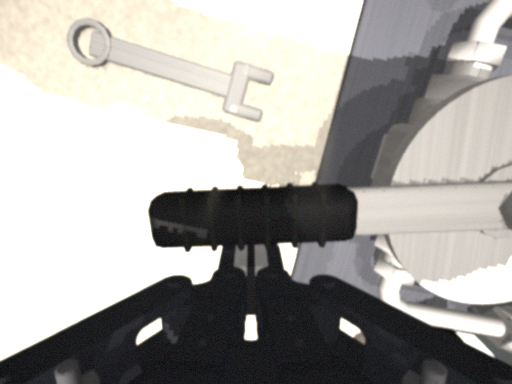

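The wrist view shows the grip held against the fingertips' side, with the lever tilted about 0.04 rad relative to the tool (edge from (165,193) to (500,182)). That puts the disc at about 0.23, so I'll push roughly 0.2 more and look again.

Emit:
servo_tool --motion '[{"dx": -1, "dy": -6, "dz": 0, "spin": 0.05, "hand": 0}, {"dx": -1, "dy": -6, "dz": 0, "spin": 0.05, "hand": 0}, {"dx": -1, "dy": -6, "dz": 0, "spin": 0.05, "hand": 0}, {"dx": -1, "dy": -5, "dz": 0, "spin": 0.05, "hand": 0}, {"dx": 0, "dy": 0, "dz": 0, "spin": 0, "hand": 0}, {"dx": 0, "dy": 0, "dz": 0, "spin": 0, "hand": 0}]'

```text
clock: 7.17
tool_pos: [0.5171, -0.0833, 0.1041]
eef_rot: [-0.0, 1.0, 0.007, -0.0]
ft_force: [0.5, -0.2, -0.1]
finger_gap: 0.0003
```

```bash
python3 - <<'E' 2>/dev/null
from h import *
rel()
im=arm.get_image('wrist');cv2.imwrite('pics/w3.png',np.clip(im[:,:,::-1]*1.6,0,255).astype(np.uint8))
im=arm.get_image('top');crop(im,215,345,120,225,6,'top3.png')
E
```

```text
t 7.1667 p [ 0.5171 -0.0833  0.1041] yaz -1.556 F [ 0.5 -0.2 -0.1] gap 0.0003 j [ 0.45  0.42 -0.46  1.99  0.26  0.78 -0.15]
stem in tool frame mm [117.8 -26.5] theta if aligned -0.0
```

View pics/top3.png

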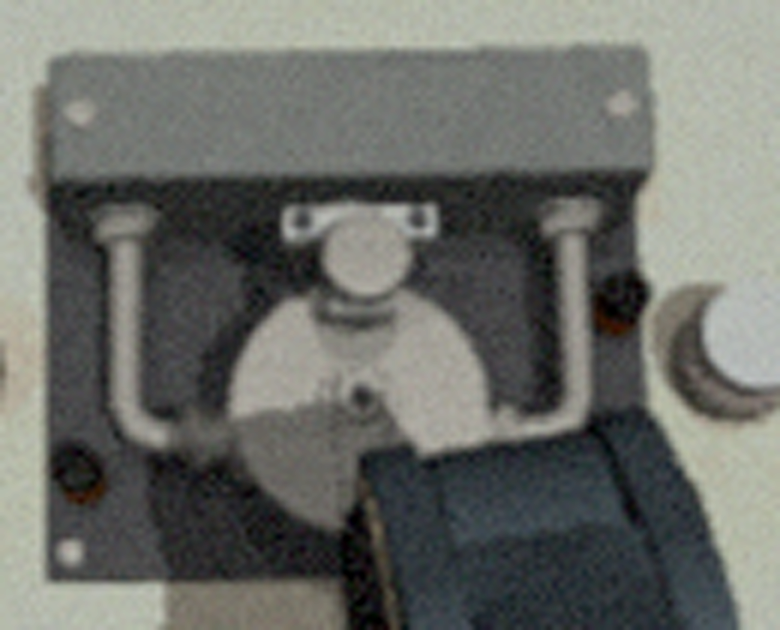

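The slot is no longer visible beside the bolt, so it is under it or nearly so. I'll back off sideways, rise, and check the angle with a clear wrist view.

Emit:
servo_tool --motion '[{"dx": 0, "dy": 10, "dz": 0, "spin": 0, "hand": 0}, {"dx": 0, "dy": 15, "dz": 0, "spin": 0, "hand": 0}, {"dx": 0, "dy": 15, "dz": -10, "spin": 0, "hand": 0}, {"dx": 0, "dy": 0, "dz": -25, "spin": 0, "hand": 0}, {"dx": 0, "dy": 0, "dz": -30, "spin": 0, "hand": 0}, {"dx": 0, "dy": 0, "dz": -30, "spin": 0, "hand": 0}, {"dx": 0, "dy": 0, "dz": -25, "spin": 0, "hand": 0}, {"dx": 15, "dy": 0, "dz": -20, "spin": 0, "hand": 0}, {"dx": 15, "dy": 0, "dz": 0, "spin": 0, "hand": 0}, {"dx": 0, "dy": 0, "dz": 0, "spin": 0, "hand": 0}, {"dx": 0, "dy": 0, "dz": 0, "spin": 0, "hand": 0}]'

```text
clock: 8.18
tool_pos: [0.5477, -0.1232, 0.244]
eef_rot: [-0.0, 1.0, 0.007, -0.0]
ft_force: [-0.1, -0.3, 0.1]
finger_gap: 0.0
```

```bash
python3 - <<'E' 2>/dev/null
from h import *
rel();print(arm.camera_info('wrist'))
im=arm.get_image('wrist');cv2.imwrite('pics/w4.png',np.clip(im[:,:,::-1]*1.3,0,255).astype(np.uint8))
E
```

```text
t 8.1833 p [ 0.5477 -0.1232  0.244 ] yaz -1.557 F [-0.1 -0.3  0.1] gap 0.0 j [ 0.54  0.31 -0.49  1.77  0.16  1.1   0.01]
stem in tool frame mm [ 87.7 -67. ] theta if aligned -0.002
{'fx': 305.6409845037418, 'fy': 305.6409845037418, 'cx': 250.46552190909432, 'cy': 193.88276151194458, 'R': array([[ 9.99908635e-01,  1.34899751e-02, -8.61881294e-04],
       [ 1.32045966e-02, -9.61137684e-01,  2.75753496e-01],
       [ 2.89152119e-03, -2.75739682e-01, -9.61227999e-01]]), 't': array([-0.54541545, -0.16470004,  0.35536738])}
```

View pics/w4.png

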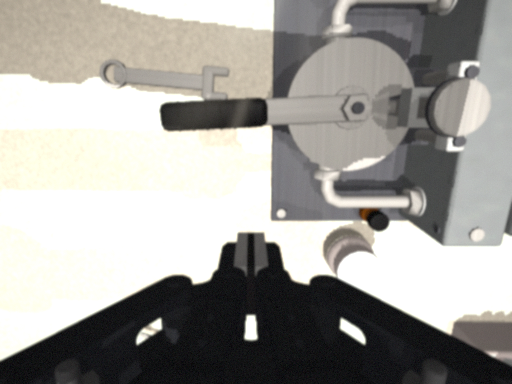

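The wrist view shows the grip at (214,115), the disc centre at about (351,104), the stem nut at (357,107) and the bolt head at (460,106). They are nearly in line; now the numbers.

Run:
```python
from h import *
c=arm.camera_info('wrist')
W=lambda u,v,z:ray(c,u,v,z)[:2]
az=lambda a,b:np.arctan2(*(b-a)[::-1]).round(4)
s=W(351,104,.113);h=W(460,106,.1925);nut=[W(357,107,z) for z in (.125,.13,.135)];g=W(214,115,.125)
print('disc',s,'head',h,'nut',nut,'grip',g)
print('grip->head az',az(g,h),'disc->head',az(s,h),'grip->disc',az(g,s), 'nominal dist g-h .161:',np.linalg.norm(h-g))
# lever direction from parallel edges, station yaw from plate edge and guide screws
print('arm edges',az(W(268,100,.119),W(340,97,.119)),az(W(268,125,.119),W(340,121,.119)))
print('sleeve',az(W(165,103,.125),W(262,99,.125)),az(W(170,131,.122),W(262,126,.122)))
print('plate front edge -90:',az(W(272,219,.008),W(275,0,.008))-np.pi/2,'screws',az(W(459,142,.15),W(471,72,.15))-np.pi/2)
# lever centreline mask fit for sleeve
im=cv2.imread('pics/w4.png').max(2);m=(im[85:145,150:290]<60).astype(np.uint8)
n,l,st_,ce=cv2.connectedComponentsWithStats(m);i=1+st_[1:,4].argmax();ys,xs=np.where(l==i)
r=cv2.fitLine(np.c_[xs+150,ys+85].astype(np.float32),cv2.DIST_L2,0,.01,.01).ravel();print(st_[i],ce[i]+[150,85],r)
print('fit az',az(W(r[2]-40*r[0],r[3]-40*r[1],.123),W(r[2]+40*r[0],r[3]+40*r[1],.123)))
```

```text
disc [ 0.6313096  -0.04999242] head [ 0.6727184  -0.05113237] nut [array([ 0.63272116, -0.05241521]), array([ 0.63105793, -0.05242501]), array([ 0.62939469, -0.0524348 ])] grip [ 0.51520979 -0.06034544]
grip->head az 0.0584 disc->head -0.0275 grip->disc 0.0889 nominal dist g-h .161: 0.1577778271432625
arm edges 0.0531 0.0677
sleeve 0.0526 0.0666
plate front edge -90: 0.019903673205103445 screws 0.028603673205103375
[  11   16   76   28 1030] [196.52135922 116.3961165 ] [ 9.9997270e-01 -7.3891343e-03  1.9652136e+02  1.1639612e+02]
fit az 0.0205
```

The lever azimuth is about 0.058 and the station yaw about 0.02, so the disc is still at about +0.04. That is inside the 0.10 tolerance, but I'll go back and nudge it about 4.5 mm further.

Emit:
servo_tool --motion '[{"dx": -15, "dy": 0, "dz": 0, "spin": 0, "hand": 0}, {"dx": -15, "dy": 0, "dz": 20, "spin": 0, "hand": 0}, {"dx": 0, "dy": 0, "dz": 30, "spin": 0, "hand": 0}, {"dx": 0, "dy": 0, "dz": 30, "spin": 0, "hand": 0}, {"dx": 0, "dy": 0, "dz": 30, "spin": 0, "hand": 0}, {"dx": 0, "dy": 0, "dz": 20, "spin": 0, "hand": 0}, {"dx": 0, "dy": -15, "dz": 10, "spin": 0, "hand": 0}, {"dx": 0, "dy": -13, "dz": 0, "spin": 0, "hand": 0}, {"dx": 0, "dy": -8, "dz": 0, "spin": 0, "hand": 0}, {"dx": 0, "dy": -4, "dz": 0, "spin": 0, "hand": 0}, {"dx": 0, "dy": -2.5, "dz": 0, "spin": 0, "hand": 0}, {"dx": 0, "dy": -2, "dz": 0, "spin": 0, "hand": 0}]'

```text
clock: 9.23
tool_pos: [0.5161, -0.0804, 0.1042]
eef_rot: [0.001, 1.0, 0.006, -0.001]
ft_force: [-2.1, -2.9, -1.4]
finger_gap: -0.0002
```

Emit:
servo_tool --motion '[{"dx": 0, "dy": 0, "dz": 0, "spin": 0, "hand": 0}, {"dx": 0, "dy": 0, "dz": 0, "spin": 0, "hand": 0}, {"dx": 0, "dy": 0, "dz": 0, "spin": 0, "hand": 0}]'

```text
clock: 9.48
tool_pos: [0.5167, -0.0798, 0.1044]
eef_rot: [0.0, 1.0, 0.006, -0.0]
ft_force: [-2.1, -3.8, -0.1]
finger_gap: -0.0004
```

Emit:
servo_tool --motion '[{"dx": 0, "dy": 10, "dz": 0, "spin": 0, "hand": 0}, {"dx": 0, "dy": 15, "dz": 0, "spin": 0, "hand": 0}, {"dx": 0, "dy": 15, "dz": -10, "spin": 0, "hand": 0}, {"dx": 0, "dy": 0, "dz": -25, "spin": 0, "hand": 0}, {"dx": 0, "dy": 0, "dz": -30, "spin": 0, "hand": 0}, {"dx": 0, "dy": 0, "dz": -30, "spin": 0, "hand": 0}, {"dx": 0, "dy": 0, "dz": -25, "spin": 0, "hand": 0}, {"dx": 15, "dy": 0, "dz": -20, "spin": 0, "hand": 0}, {"dx": 15, "dy": 0, "dz": 0, "spin": 0, "hand": 0}, {"dx": 0, "dy": 0, "dz": 0, "spin": 0, "hand": 0}, {"dx": 0, "dy": 0, "dz": 0, "spin": 0, "hand": 0}]'

```text
clock: 10.4
tool_pos: [0.5481, -0.1182, 0.2445]
eef_rot: [-0.0, 1.0, 0.007, 0.001]
ft_force: [-0.2, -0.3, 1.1]
finger_gap: -0.0
```

```bash
python3 - <<'E' 2>/dev/null
from h import *
to(.676,-.053,.215)
im=arm.get_image('wrist');cv2.imwrite('pics/w5.png',np.clip(im[:,:,::-1]*1.3,0,255).astype(np.uint8))
E
```

```text
t 10.4 p [ 0.5481 -0.1182  0.2445] yaz -1.557 F [-0.2 -0.3  1.1] gap -0.0 j [ 0.54  0.31 -0.5   1.77  0.17  1.1  -0.  ]
delta tool mm [128.7 -63.5  29.7]
```

View pics/w5.png

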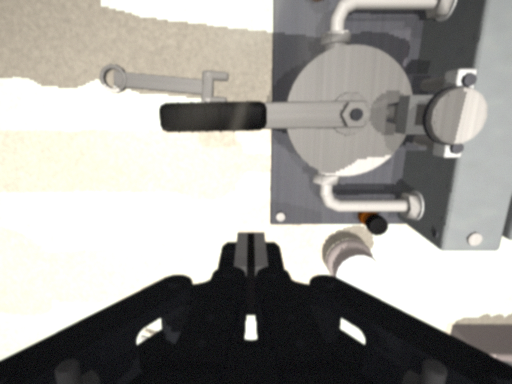

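The lever edges now run from (165,104) to (340,101), an azimuth of about 0.03 against a station yaw of about 0.02, so the disc is at about 0.01. The head is at (456,116). I'll move over it.

Emit:
servo_tool --motion '[{"dx": 15, "dy": -8, "dz": 0, "spin": 0, "hand": 0}, {"dx": 25, "dy": -13, "dz": 0, "spin": 0, "hand": 0}, {"dx": 30, "dy": -13, "dz": 0, "spin": 0, "hand": 0}, {"dx": 30, "dy": -15, "dz": 0, "spin": 0, "hand": 0}, {"dx": 20, "dy": -10, "dz": 0, "spin": 0, "hand": 0}, {"dx": 9, "dy": -5, "dz": 0, "spin": 0, "hand": 0}, {"dx": 0, "dy": 0, "dz": 15, "spin": 0, "hand": 0}, {"dx": 0, "dy": 0, "dz": 15, "spin": 0, "hand": 0}, {"dx": 0, "dy": 0, "dz": 0, "spin": 0, "hand": 0}, {"dx": 0, "dy": 0, "dz": 0, "spin": 0, "hand": 0}]'

```text
clock: 11.28
tool_pos: [0.6742, -0.0535, 0.2132]
eef_rot: [0.0, 1.0, 0.006, -0.002]
ft_force: [0.6, -0.0, -0.3]
finger_gap: 0.0002
```

```bash
python3 - <<'E' 2>/dev/null
from h import *
to(.676,-.053,.215)
a=arm.get_image('wrist')[:,:,::-1];b=arm.get_image('scene')[160:250,185:315,::-1]
b=cv2.resize(b,(512,354),interpolation=cv2.INTER_CUBIC)
cv2.imwrite('pics/w6.png',cv2.resize(np.vstack([np.clip(a*1.3,0,255).astype(np.uint8)[150:384],b]),(512,588)))
E
```

```text
t 11.2833 p [ 0.6742 -0.0535  0.2132] yaz -1.558 F [ 0.6 -0.  -0.3] gap 0.0002 j [ 0.34  0.53 -0.48  1.53  0.26  1.15 -0.18]
delta tool mm [ 1.8 -0.5 -1.8]
```

View pics/w6.png

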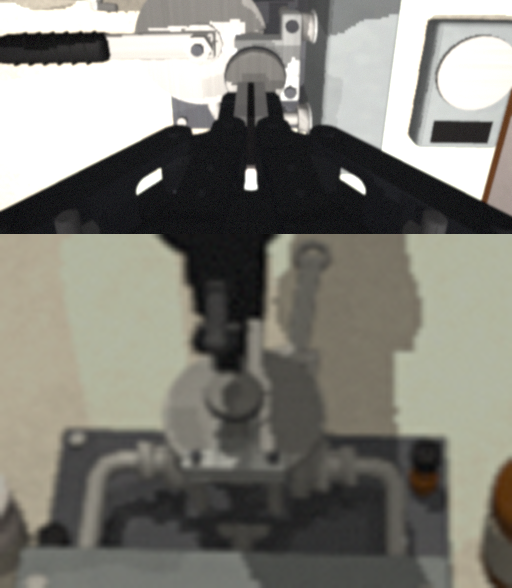

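Run:
```python
from h import *
c=arm.camera_info('wrist');print(ray(c,255,224,.1925),'top edge',ray(c,255,195,.1925),'L/R',ray(c,225,224,.1925),ray(c,285,224,.1925)); s,M=st();print(proj(c,s['tool_pos']))
```

```text
[ 0.67776276 -0.04847401  0.1925    ] top edge [ 0.67747157 -0.03099972  0.1925    ] L/R [ 0.66040943 -0.04869121  0.1925    ] [ 0.69511647 -0.04825681  0.1925    ]
t 11.3833 p [ 0.6755 -0.0533  0.2151] yaz -1.558 F [ 0.4 -1.   0.5] gap 0.0002 j [ 0.34  0.53 -0.48  1.52  0.26  1.15 -0.18]
(np.float64(251.12814690945405), np.float64(249.11478594056916))
```

The head measures 34.7 mm across against 36 mm given, centred at about (0.678, -0.051) as the mean of two views. I'll shift 2 mm each way and press down in slow steps.

Emit:
servo_tool --motion '[{"dx": 2, "dy": -2, "dz": 5, "spin": 0, "hand": 0}, {"dx": 0, "dy": 0, "dz": 8, "spin": 0, "hand": 0}, {"dx": 0, "dy": 0, "dz": 5, "spin": 0, "hand": 0}, {"dx": 0, "dy": 0, "dz": 3, "spin": 0, "hand": 0}, {"dx": 0, "dy": 0, "dz": 3, "spin": 0, "hand": 0}, {"dx": 0, "dy": 0, "dz": 3, "spin": 0, "hand": 0}, {"dx": 0, "dy": 0, "dz": 3, "spin": 0, "hand": 0}, {"dx": 0, "dy": 0, "dz": 3, "spin": 0, "hand": 0}, {"dx": 0, "dy": 0, "dz": 0, "spin": 0, "hand": 0}]'

```text
clock: 12.13
tool_pos: [0.6776, -0.0508, 0.1808]
eef_rot: [-0.0, 1.0, 0.007, -0.0]
ft_force: [-0.0, 0.4, -0.4]
finger_gap: 0.0003
```

Emit:
servo_tool --motion '[{"dx": 0, "dy": 0, "dz": 3, "spin": 0, "hand": 0}, {"dx": 0, "dy": 0, "dz": 3, "spin": 0, "hand": 0}]'

```text
clock: 12.3
tool_pos: [0.678, -0.0507, 0.1756]
eef_rot: [0.0, 1.0, 0.006, 0.001]
ft_force: [-2.4, -0.3, 3.9]
finger_gap: -0.0001
```

Emit:
servo_tool --motion '[{"dx": 0, "dy": 0, "dz": 3, "spin": 0, "hand": 0}, {"dx": 0, "dy": 0, "dz": 2, "spin": 0, "hand": 0}]'

```text
clock: 12.47
tool_pos: [0.678, -0.0507, 0.1701]
eef_rot: [-0.0, 1.0, 0.006, 0.0]
ft_force: [-0.8, 0.8, 4.4]
finger_gap: -0.0002
```

Steady at about 4–5 N, which is the bolt's friction. I'll finish onto the stop.

Emit:
servo_tool --motion '[{"dx": 0, "dy": 0, "dz": 2, "spin": 0, "hand": 0}, {"dx": 0, "dy": 0, "dz": 1, "spin": 0, "hand": 0}, {"dx": 0, "dy": 0, "dz": 1, "spin": 0, "hand": 0}, {"dx": 0, "dy": 0, "dz": 0, "spin": 0, "hand": 0}]'

```text
clock: 12.8
tool_pos: [0.6781, -0.0507, 0.1685]
eef_rot: [0.0, 1.0, 0.006, 0.001]
ft_force: [-4.6, -1.3, 11.7]
finger_gap: -0.0002
```

Emit:
servo_tool --motion '[{"dx": 0, "dy": 0, "dz": 1.5, "spin": 0, "hand": 0}, {"dx": 0, "dy": 0, "dz": 0, "spin": 0, "hand": 0}, {"dx": 0, "dy": 0, "dz": 0, "spin": 0, "hand": 0}]'

```text
clock: 13.05
tool_pos: [0.6782, -0.0507, 0.1684]
eef_rot: [0.001, 1.0, 0.006, 0.001]
ft_force: [-7.3, -0.9, 18.5]
finger_gap: 0.0003
```

It hit a hard stop at z = 0.1684 (168.5 mm is fully home) while the force climbed to 18.5 N. Now I'll lift straight off and check.

Emit:
servo_tool --motion '[{"dx": 0, "dy": 0, "dz": -5, "spin": 0, "hand": 0}, {"dx": 0, "dy": 0, "dz": -15, "spin": 0, "hand": 0}, {"dx": 0, "dy": 0, "dz": -30, "spin": 0, "hand": 0}, {"dx": 0, "dy": 0, "dz": -30, "spin": 0, "hand": 0}, {"dx": -20, "dy": 10, "dz": -20, "spin": 0, "hand": 0}, {"dx": -30, "dy": 20, "dz": 0, "spin": 0, "hand": 0}, {"dx": -30, "dy": 30, "dz": 0, "spin": 0, "hand": 0}, {"dx": -30, "dy": 30, "dz": 0, "spin": 0, "hand": 0}, {"dx": -20, "dy": 20, "dz": 0, "spin": 0, "hand": 0}, {"dx": 0, "dy": 0, "dz": 0, "spin": 0, "hand": 0}, {"dx": 0, "dy": 0, "dz": 0, "spin": 0, "hand": 0}]'

```text
clock: 13.97
tool_pos: [0.5492, -0.1633, 0.2643]
eef_rot: [0.0, 1.0, 0.005, -0.0]
ft_force: [1.1, 0.6, 0.0]
finger_gap: 0.0002
```

```bash
python3 - <<'E' 2>/dev/null
from h import *
st()
a=arm.get_image('wrist')[:,:,::-1];b=arm.get_image('scene')[140:270,165:355,::-1]
b=cv2.resize(b,(512,350),interpolation=cv2.INTER_CUBIC)
cv2.imwrite('pics/w7.png',np.vstack([np.clip(a*1.3,0,255).astype(np.uint8)[:245],b]))
E
```

```text
t 13.9667 p [ 0.5492 -0.1633  0.2643] yaz -1.562 F [1.1 0.6 0. ] gap 0.0002 j [ 0.6   0.32 -0.49  1.72  0.16  1.15  0.08]
```

View pics/w7.png

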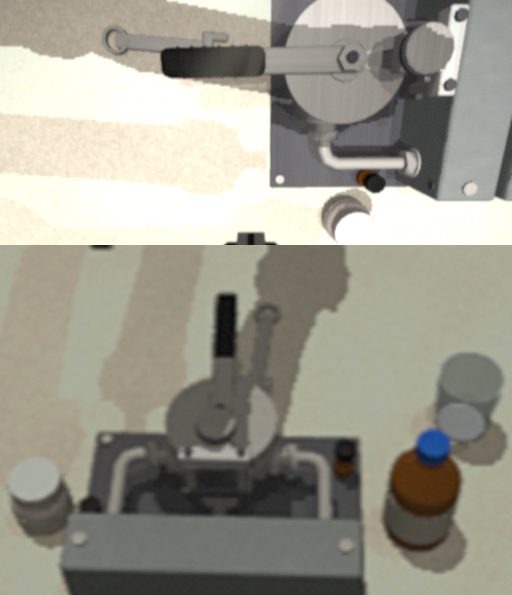

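The bolt head is down close to the guide (wrist (430,50)) and the lever points straight away from it. The vials, jar, bottle, beaker and spanner are where they were, and the tool is clear of everything.

```bash
python3 -c "
from cell import arm
print(arm.job_done())"
```

```text
the job is handed in; nothing more can be done
None
```

The valve is shut off and locked, and I handed the job in at about 14 s on the robot's clock (limit 45 s). I pushed the lever clockwise with the side of the shut fingers, from about 1.0 rad to about 0.01 rad. I then pressed the bolt head down from above.

**Bolt:** it slid at about 4–5 N and stopped hard with the head at 168.4 mm; fully home is 168.5 mm. The force rose to 18.5 N on that stop.

**Lever:** a check after the first push showed it about 0.04 rad short, so I went back for a nudge of about 4 mm before pressing the bolt.

**Last pictures:** the lever points straight away from the bolt and the head is down on its guide. The vials, spanner, jar, bottle and beaker look unmoved; the screwdriver was out of view in those pictures. The tool was clear, with about 1 N reading on the wrist.

**What failed or disagreed:**
- The first move call was refused because rows need all their keys, so nothing moved.
- The views differed by up to 5 mm on where the bolt head was, so I pressed at the mean.
- One automatic line fit of the lever angle (0.02 rad) disagreed with its edges (0.06 rad). I went with the edges.

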